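Release the ratchet press and draw out the packed tin

ROBOT

A 6-joint arm with a two-finger parallel gripper is mounted at the origin on a cart in front of the work surface, level with it; the furniture and walls round the work are solid. World frame = base frame: x ahead of the robot, y to its left, z up, the work surface at z = 0. Lengths are in m, angles in rad, forces in N, time in s.
With the tool pointing down it reaches from about 0.375 to 0.975 m from the base axis. Payload 3.8 kg.
Tool frame: the origin (TCP) lies midway between the tips of the shut fingers; the grasp point (between the pads) lies 19 mm behind it; z points along the fingers, y is the line along which they close (so a half turn about z gives the same grasp; the last joint's range is limited). The gripper opens to 85 mm and grips with 20 to 120 N. Pads are 22 mm wide; open, the fingers measure 114 mm over their backs; the gripper's body (76 mm by 85 mm) begins 54 mm behind the grasp point. The pads swing forward as they close: fully open they stand 13 mm farther back than shut.
Start: joints at [-1.326, 0.264, 1.604, -0, 1.274, -0.037], TCP at [0.188, -0.648, 0.193] pointing down, gripper open.
Joint ranges: [-2.63, 2.63], [-0.94, 2.18], [0.31, 2.57], [-1.31, 4.45], [0, 2.66], [-2.55, 2.55]. Speed limits (rad/s): [2.57, 2.57, 3.14, 3.14, 3.14, 3.14].

INTERFACE

Orientations are given as [roll, pitch, yaw] about the fixed x, y, z axes, in that order (R = Rz(yaw) Ry(pitch) Rx(roll)).
In Python, from rig import get_state, snapshot, camera_params, close_job gives the robot as it stands.
- The arm moves only by the shell command python3 -m creep 'ROWS' [OPENING] [FORCE]. ROWS is JSON, a list of rows, each a list of 6 numbers: the shift along the tool's x, y, z in units of 40 mm (1.0 is 40 mm), then the turn, a rotation vector about the tool's x, y, z in units of 5 degrees (1.0 is 5 degrees). A call has exactly 8 rows; each row shifts and turns the commanded pose from where the row before left it, along the tool's axes as they then stand; what a row does not reach is not made up. A row lasts 1/12 s, in which the tool goes at most 41.7 mm and 7.16 degrees, less where a joint would pass 70% of its speed; a pose out of reach is approached as far as the arm can. A call is refused whole if a number of a shift passes 1 or a number of a turn 1, either way. A call with a gripper value outside its range is refused whole. OPENING is the opening, from 0 (shut) to 1 (fully open), set as the call begins (- or left out, the last holds). The fingers move at their own pace and stop on an object; FORCE is the grip in N (left out, the last holds). Time passes only in rows, so rows that do not move let the fingers close, or fill a call up. It gives the time, the measured TCP pose, the force, the opening and the grip force at its end, in the units of the state.
- get_state(): the state, without advancing time (a new reading comes with each control period).
- snapshot(name): name is "side" or "top"; returns the picture (400x640x3 uint8, blue, green, red); there is no depth.
- camera_params(name): a dict with "mtx" (3x3 intrinsics, pixels), "R" (3x3) and "t" (3): a world point X has camera coordinates R X + t. Camera axes: x right, y down, z forward; pixel columns grow to the right and rows downward; lengths in m; the calibration is good to about 2 mm. A picture is of the moment at which its call begins. camera_params takes no time and is no camera call.
- close_job(): hands the job in; it is judged then, once.
The state is a dict: "time": time; "joint_positions": joint angles; "qvel": joint speeds; "tau": joint torques, N m; "tool_pos": TCP position; "ee_rot": TCP orientation; "force": force on the tool from outside, world axes, zero at the start; "moment": the same for the moment, N m; "opening": finger opening in m; "grasp_force": force on a finger pad.
Only numpy, scipy, OpenCV 4.12 (cv2) and the standard library are available. Lean on these libraries where they do the work, as an engineer would, in place of code of your own. Each camera call takes 0.05 s, during which the arm holds its last target. There are 200 camera calls.

TASK

The little green hand press has packed a card roll into the tin, and its ratchet still holds the ram down inside the tin. Throw the pawl right back, clear of the ratchet wheel, wind the four-spoke capstan backwards until the ram is all the way up, and draw the sled fully out by its knob, with the tin still standing in its ring and the roll in the tin. Leave the press ready for the next tin, ram up and pawl dropped back onto the ratchet wheel, and do not disturb the three candles standing round it.

Things in the scene. Friction and masses are not known exactly. Their poses are not given: they have to be found in the camera images.
- press: Green bench hand press, bolted down. Origin: on the table, under the ram's axis; -x is its front (sled comes out there), +x its column, z up. Base 195 x 130 mm, 16 thick (x -65 to 130). Head over the tin: x -27 to 110, y -31 to 31, z 130 to 200 mm. Shaft along y through the head at x 28, z 165: steel ratchet wheel (20 teeth, 84 mm across, y -46 to -36) on its -y side, capstan on +y.
- hub (a point): Centre of the capstan: on the shaft's axis, in the plane of the spokes (press frame x 28, y 70, z 165 mm). Four straight 12 mm spokes 90 degrees apart, square to the shaft, each ending in a black ball 22 mm across, its centre 70 mm from the axis. Hub 42 mm across, y 55 to 85.
- press_wheel (a joint): Turn of shaft, ratchet wheel and capstan (rad), 0 (ram lowest) to 2.5 (top stop). Grows as the capstan's top goes towards the press's +x (backwards, ram rises). At 0 the spokes stand 45, 135, 225 and 315 degrees from straight up. With the pawl down it turns back only to the next tooth (at most 0.31 rad). Turning it back takes about 0.3 N m; it stays where it is left.
- press_ram (a joint): Height of the ram over its lowest place (m): 0.018 x the wheel's turn; top stop 0.045. A 20 mm square bar through the head (its top 215 mm above the table at 0) with a round platen 55 mm across at its foot, whose underside is 73 mm above the table at 0; the tin's rim is 100 mm above the table, so the tin is caught until the platen is above that.
- press_pawl (a joint): Turn of the holding pawl (rad): 0 to 0.15 lying on the ratchet wheel, 1.3 thrown back against its stop; grows as its arm lifts and its lever goes to the press's +x. Free on its pivot, tipped by gravity alone: let go below 0.6 it falls onto the wheel, above 0.75 it falls back to the stop.
- pawl_pivot (a point): Pivot of the pawl (axis along press y), on a lug of the head (lug: y -34 to -26, up to z 231): press x 80, y -41, z 215 mm. The pawl is a steel bell crank 8 mm thick: an arm runs 50 mm forward (-x) onto the wheel, a thumb lever stands up. Thrown back, the arm (9 mm thick) stands up, leaning 15 degrees to -x, nose 27 mm in front of and 43 above the pivot; the lever lies level to +x.
- pawl_lever (a point): Top of the thumb lever, 52 mm from the pivot. With the pawl on the wheel it is 9 mm to the press's +x of the pivot and 51 mm above it. A red sleeve 12 mm thick covers its outer 31 mm; the end is rounded and stands 6 mm farther out.
- press_sled (a joint): Travel of the sled out of the press's front, along its -x (m): 0 home, 0.08 fully out at its stop. Slides with about 3 N. Aluminium plate 96 x 82 mm, its top 24 mm above the table, with a ring 7 mm high that locates the tin.
- sled_knob (a point): Middle of the sled's upright black pull knob, 21 mm across, 19 mm high, top 71 mm above the table, on a 12 mm steel post. At travel 0 it stands 92 mm in front of the ram's axis (press x -92, y 0); the front of the tin is 55 mm behind its middle.
- nest (a point): Centre of the sled's ring, on the top of the sled plate: where the centre of the tin's underside belongs.
- tin: Open ribbed steel tin, 73 mm across, 76 mm high, loose, standing in the sled's ring. Origin: centre of its underside; z up.
- card_roll: Brown roll of corrugated card, 62 mm across, 45 mm high, loose in the tin. Origin: centre of its underside, 3 mm above the tin's underside.
- candle_a: Low gold-rimmed tin candle, 78 mm across, 60 mm high, on the table close beside the sled's way out; which side of it the two low candles stand on changes. Origin: centre of its underside.
- candle_b: Low grey tin candle, 78 mm across, 50 mm high, on the table close beside the sled's way out; which side of it the two low candles stand on changes. Origin: centre of its underside.
- candle_tall: Tall ribbed tin candle, 74 mm across, 114 mm high, on the table beside the ratchet side of the press. Origin: centre of its underside.
There are look-alikes about, which are no part of the job. What is shaped like the tin but red is not meant.

How it is judged:
By the outcome, as a careful person would: the job done as asked, in the order asked, and still so for the second after the job is handed in, with the robot touching nothing.
It also fails if it takes over 64 s, if anything falls off the work surface, if the arm or the gripper's body presses on something with over 40 N, if the wrist force passes 120 N, or if a joint passes its speed limit or range.

## Working session

There is one attempt and no reset: what is moved stays moved. The work goes in short steps, Python scripts to look and compute and a shell command to move; the robot and the scene stay as the last step left them, time stands still between calls to the robot, and variables do not carry over. Pictures are saved under pics/ and viewed, at most 10 in all, crops included, and the job is handed in when it is done.

```bash
mkdir -p pics; ls; python3 - <<'E'
from rig import *
import cv2,numpy as np
for n in("side","top"):
    cv2.imwrite(f"pics/{n}0.png",snapshot(n)); p=camera_params(n); R=np.array(p["R"]);print(n,np.round(p["mtx"],1).tolist(),np.round(R,3).tolist(),(-R.T@np.array(p["t"])).round(3))
s=get_state();print(s)
E
```

```text
pics
side [[506.0, 0.0, 331.2], [0.0, 506.0, 200.0], [0.0, 0.0, 1.0]] [[-0.982, -0.187, -0.004], [-0.075, 0.412, -0.908], [0.171, -0.892, -0.419]] [0.387 1.077 0.65 ]
top [[372.8, 0.0, 323.6], [0.0, 372.8, 202.0], [0.0, 0.0, 1.0]] [[-0.332, -0.943, -0.005], [-0.898, 0.318, -0.303], [0.287, -0.096, -0.953]] [0.34  0.179 1.007]
{'time': 0.1, 'joint_positions': array([-1.32588960e+00,  2.64670651e-01,  1.60523260e+00, -1.31213747e-05,
        1.27371344e+00, -3.68690203e-02]), 'qvel': array([ 2.06047360e-04, -9.26706835e-04, -3.37368909e-03,  4.30691784e-04,
        7.25563315e-05, -1.82356496e-03]), 'tau': array([-1.58924840e-04, -5.16707110e+01, -3.68590879e+01, -6.81962092e-05,
        6.33103657e-03, -3.39070800e-05]), 'tool_pos': array([ 0.18752618, -0.64765922,  0.19179405]), 'ee_rot': array([-3.13956954e+00, -6.20768434e-05,  2.81779535e-01]), 'force': array([0.73352302, 0.71266607, 0.21219873]), 'moment': array([-0.07307792, -0.0252379 ,  0.04354271]), 'grasp_force': 0.0, 'opening': 0.08538585232672377}
```

View pics/side0.png

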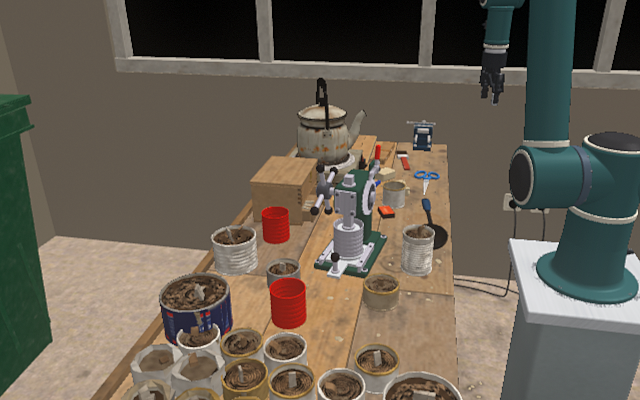

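View pics/top0.png

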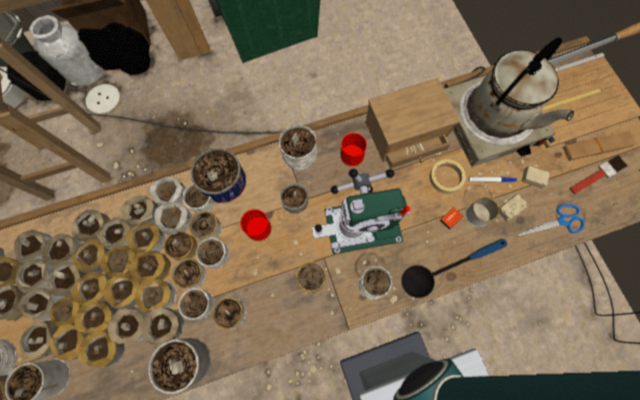

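Side picture: the press is around (350,220), its knob towards the camera at about (335,262), the capstan on the left (far from the robot) and the tall candle at (418,250). Top: the knob is around (318,231), the capstan at (362,182), the red lever at (406,210), the low candles at (294,197) and (311,275), and the tall candle at (376,281). I'll zoom in.

```bash
python3 - <<'E'
import cv2,numpy as np
s=cv2.imread("pics/side0.png")[150:310,240:450];t=cv2.imread("pics/top0.png")[150:310,270:430]
cv2.imwrite("pics/s1.png",cv2.resize(s,None,fx=3.7,fy=3.7,interpolation=cv2.INTER_CUBIC))
cv2.imwrite("pics/t1.png",cv2.resize(t,None,fx=3.7,fy=3.7,interpolation=cv2.INTER_CUBIC))
E
```

```text
(no output)
```

View pics/s1.png

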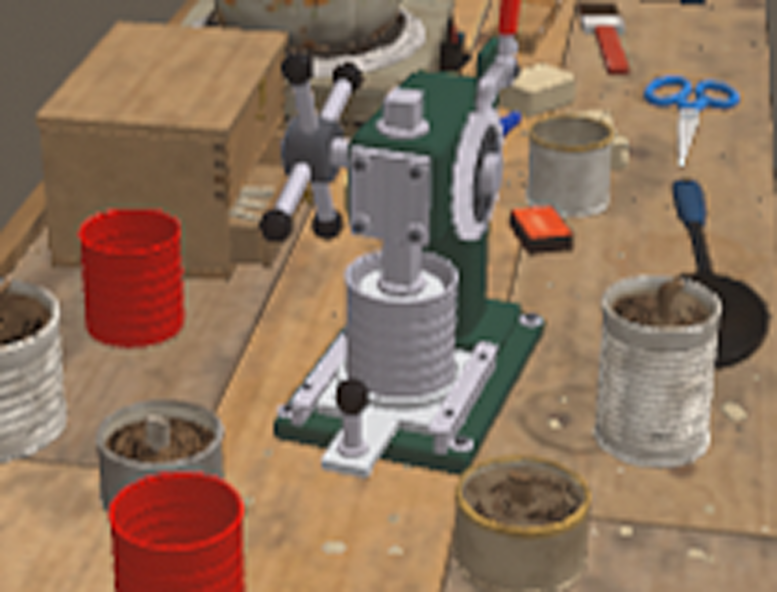

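View pics/t1.png

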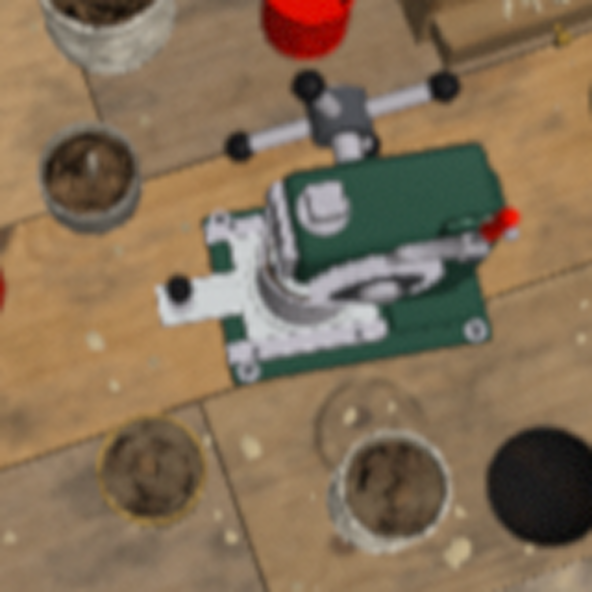

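```bash
cat > h.py <<'E'
from rig import *
import cv2,numpy as np
P={n:camera_params(n) for n in("side","top")}
def proj(n,X):
    p=P[n];c=np.array(p["R"])@np.array(X,float)+np.array(p["t"]).ravel();u=np.array(p["mtx"])@c;return u[:2]/u[2]
def M(n):
    p=P[n];return np.array(p["mtx"])@np.c_[np.array(p["R"]),np.array(p["t"]).ravel()]
def tri(s,t):
    X=cv2.triangulatePoints(M("side"),M("top"),np.array(s,float),np.array(t,float)).ravel();return X[:3]/X[3]
def ray(n,px,z):
    p=P[n];R=np.array(p["R"]);c=-R.T@np.array(p["t"]).ravel();d=R.T@np.linalg.inv(np.array(p["mtx"]))@[px[0],px[1],1];return c+d*(z-c[2])/d[2]
def frame(pr): # x,y,yaw -> 4x4
    x,y,a=pr;T=np.eye(4);T[:2,:2]=[[np.cos(a),-np.sin(a)],[np.sin(a),np.cos(a)]];T[:2,3]=x,y;return T
E
python3 - <<'E'
from h import *
from scipy.optimize import least_squares
S=lambda u,v:(240+u/3.7,150+v/3.7)
T=lambda u,v:(270+u/3.7,150+v/3.7)
s=cv2.imread("pics/side0.png");t=cv2.imread("pics/top0.png")
for n,i in(("side",s),("top",t)):
    b,g,r=[i[...,k].astype(int) for k in range(3)]
    m=((r>130)&(g<70)&(b<70)).astype(np.uint8)
    _,_,st,c=cv2.connectedComponentsWithStats(m)
    print(n,[(x[:].tolist(),y.round(1).tolist()) for x,y in zip(st[1:],c[1:]) if x[4]>5])
balls=[((298,68),(309,85)),((347,76),(443,86)),((275,223),(238,146)),((327,223),(368,145))]
B=np.array([tri(S(*a),T(*b)) for a,b in balls])*1000
k=tri(S(351,397),T(178,290))*1000
print(B.round(),B.mean(0).round(),k.round())
# fit x,y,yaw,wheel
def pts(q):
    F=frame(q[:3]);L=[]
    th=q[3]+np.radians([-45,45,225,135])  # up-front, up-back, low-front, low-back from straight up towards +x
    for a in th:L.append([.028+.07*np.sin(a),.07,.165+.07*np.cos(a)])
    L+=[[-.092,0,.0615],[.028,.07,.165]]
    return [F[:3,:3]@l+F[:3,3] for l in L]
obsS=[S(*b[0]) for b in balls]+[S(351,397),S(312,152)]
obsT=[T(*b[1]) for b in balls]+[T(178,290),T(340,113)]
f=lambda q:np.concatenate([np.r_[proj("side",x)-a,proj("top",x)-b] for x,a,b in zip(pts(q),obsS,obsT)])
for w in(0.2,):
    r=least_squares(f,[*(k[:2]/1000-[0,.09]),-np.pi/2,w]);print(r.x.round(4),r.cost);print(f(r.x).reshape(-1,4).round(1))
np.save("press.npy",r.x)
F=frame(r.x[:3])
print("candles", ray("top",T(90,172),.05),ray("top",T(152,466),.06),ray("top",T(392,490),.114))
Fi=np.linalg.inv(F)
for c in (ray("top",T(90,172),.05),ray("top",T(152,466),.06),ray("top",T(392,490),.114)):print((Fi@np.r_[c,1])[:3].round(3))
for c in[(218,228),(248,371),(476,329)]:print((Fi@np.r_[ray("top",T(*c),.018),1])[:3].round(3))
print("lever",proj("side",(F@[.089,-.041,.266,1])[:3]),proj("top",(F@[.089,-.041,.266,1])[:3]))
E
```

```text
side [([375, 145, 6, 14, 66], [377.3, 151.8]), ([401, 158, 7, 7, 16], [403.7, 160.4]), ([405, 167, 5, 2, 7], [407.1, 167.7]), ([261, 206, 29, 38, 750], [276.8, 224.2]), ([269, 278, 37, 51, 1358], [289.0, 302.4]), ([206, 311, 4, 4, 11], [207.6, 312.8]), ([167, 313, 6, 4, 11], [169.6, 314.4]), ([200, 314, 3, 3, 8], [201.1, 315.1]), ([225, 328, 4, 5, 8], [226.5, 330.0])]
top [([341, 133, 26, 33, 489], [352.5, 148.7]), ([572, 170, 33, 23, 229], [587.8, 180.8]), ([402, 206, 8, 9, 30], [406.1, 209.7]), ([240, 210, 31, 31, 707], [255.7, 224.7]), ([442, 210, 18, 18, 62], [451.1, 219.0])]
[[616.  14. 229.]
 [601. -74. 190.]
 [623.  56. 141.]
 [608. -36.  98.]] [612. -10. 165.] [562. 121.  61.]
[ 0.5473  0.0296 -1.7369  0.4172] 2.1588984221209184
[[-0.2 -0.5 -0.3 -0. ]
 [ 0.1  0.1 -0.  -0.1]
 [ 0.2  0.3  0.3 -0.1]
 [ 0.  -0.2 -0.7 -0.3]
 [ 0.2 -0.5  0.  -0.5]
 [ 0.2 -1.2 -0.4  0.9]]
candles [0.66917497 0.15184575 0.05      ] [0.45182713 0.17760492 0.06      ] [0.38040173 0.03867106 0.114     ]
[-0.141  0.1    0.05 ]
[-0.13  -0.119  0.06 ]
[ 0.019 -0.166  0.114]
[-0.054  0.051  0.018]
[-0.052 -0.059  0.018]
[ 0.118 -0.057  0.018]
lever [377.72535662 146.93966133] [405.69752525 208.78353874]
```

The model fits to within 1 px: press at (0.547, 0.030), yaw -99.5°, wheel about 0.42, and the predicted lever position matches the red blob. At tool yaw 1.405, tool x = -press x, y = +press y and z is down.

```bash
cat >> h.py <<'E'
F=frame(np.load("press.npy")[:3]) if __import__("os").path.exists("press.npy") else None
def to(*targets):  # press-frame mm targets -> tool shifts (units) from present pose, successive
    from scipy.spatial.transform import Rotation as Ro
    s=get_state();R=Ro.from_euler("xyz",s["ee_rot"]).as_matrix();p=s["tool_pos"]
    print("t",round(s["time"],2),"press pos",((np.linalg.inv(F)@np.r_[p,1])[:3]*1000).round(1),"F",s["force"].round(1))
    Rd=F[:3,:3]@np.diag([-1.,1,-1]);print("turn err units",(Ro.from_matrix(R.T@Rd).as_rotvec()/np.radians(5)).round(3))
    for t in targets:
        w=(F@np.r_[np.array(t)/1000,1])[:3];print(t,"units",(R.T@(w-p)/.04).round(2));p=w
E
R='[0,0,-0.4,0,0,-1]'
python3 -m creep "[[0,0,-0.4,0,0,-1],[0,0,-0.4,0,0,-1],[0,0,-0.4,0,0,-1],[0,0,-0.4,0,0,-1],[0,0,-0.4,0,0,-1],[0,0,-0.4,0,0,-1],[0,0,-0.4,0,0,-1],[0,0,-0.4,0,0,-1]]" 0 40
python3 -m creep "[[0,0,0,0,0,-1],[0,0,0,0,0,-1],[0,0,0,0,0,-1],[0,0,0,0,0,-1],[0,0,0,0,0,-0.9],[0,0,0,0,0,0],[0,0,0,0,0,0],[0,0,0,0,0,0]]"
python3 -c "
from h import *
to([50,-50,320],[50,-50,240])"
```

```text
time: 0.77
tool_pos: [0.1876, -0.648, 0.321]
ee_rot: [-3.141, -0.001, 0.984]
force: [-0.3, 0.8, 0.8]
opening: 0.0002
grasp_force: 0.0
time: 1.43
tool_pos: [0.1877, -0.6482, 0.3205]
ee_rot: [-3.141, -0.001, 1.406]
force: [-0.1, -0.3, -0.2]
opening: 0.0001
grasp_force: 0.0
t 1.43 press pos [ 728.  -242.6  320.5] F [-0.1 -0.3 -0.2]
turn err units [-0.003 -0.008  0.011]
[50, -50, 320] units [16.94  4.83  0.02]
[50, -50, 240] units [-0.  0.  2.]
```

```bash
python3 -m creep "[[0.94,0.27,0,0,0,0],[0.94,0.27,0,0,0,0],[0.94,0.27,0,0,0,0],[0.94,0.27,0,0,0,0],[0.94,0.27,0,0,0,0],[0.94,0.27,0,0,0,0],[0.94,0.27,0,0,0,0],[0.94,0.27,0,0,0,0]]" >/dev/null
python3 -m creep "[[0.94,0.27,0,0,0,0],[0.94,0.27,0,0,0,0],[0.94,0.27,0,0,0,0],[0.94,0.27,0,0,0,0],[0.94,0.27,0,0,0,0],[0.94,0.27,0,0,0,0],[0.94,0.27,0,0,0,0],[0.94,0.27,0,0,0,0]]" >/dev/null
python3 -m creep "[[0.94,0.27,0,0,0,0],[0.94,0.27,0,0,0,0],[0,0,0,0,0,0],[0,0,0.5,0,0,0],[0,0,0.5,0,0,0],[0,0,0.5,0,0,0],[0,0,0.5,0,0,0],[0,0,0,0,0,0]]"
python3 -c "
from h import *
to([50,-50,240],[104,-50,240])"
```

```text
time: 3.43
tool_pos: [0.4863, -0.0122, 0.2363]
ee_rot: [-3.134, 0.001, 1.406]
force: [-1.0, 0.1, -0.9]
opening: -0.0002
grasp_force: 0.0
t 3.43 press pos [ 51.3 -53.3 236.3] F [-1.   0.1 -0.9]
turn err units [-0.091  0.01   0.02 ]
[50, -50, 240] units [ 0.03  0.08 -0.09]
[104, -50, 240] units [-1.35 -0.    0.  ]
```

```bash
python3 -m creep "[[0,0.08,-0.05,0,0,0],[-0.22,0,0,0,0,0],[-0.22,0,0,0,0,0],[-0.22,0,0,0,0,0],[-0.22,0,0,0,0,0],[-0.22,0,0,0,0,0],[-0.22,0,0,0,0,0],[-0.1,0,0,0,0,0]]"
python3 -m creep "[[0,0,0,0,0,0],[0,0,0,0,0,0],[0,0,0,0,0,0],[0,0,0,0,0,0],[0,0,-0.6,0,0,0],[0,0,-0.6,0,0,0],[0,0,-0.6,0,0,0],[0,0,-0.6,0,0,0]]"
python3 - <<'E'
from h import *
to([-34,70,300],[-34,70,197])
s=snapshot("side")[110:230,290:450];t=snapshot("top")[140:260,310:430]
r=lambda i:cv2.resize(i,None,fx=600/i.shape[0]*.6,fy=600/i.shape[0]*.6,interpolation=cv2.INTER_CUBIC)
a,b=r(s),r(t);cv2.imwrite("pics/p2.png",np.hstack([a,b])[:, :800])
E
```

```text
time: 4.1
tool_pos: [0.4832, -0.0703, 0.2432]
ee_rot: [3.141, 0.0, 1.406]
force: [0.8, -0.2, 0.4]
opening: -0.0002
grasp_force: 0.0
time: 4.77
tool_pos: [0.4833, -0.0682, 0.3398]
ee_rot: [-3.141, -0.0, 1.408]
force: [0.5, -0.5, -0.5]
opening: -0.0002
grasp_force: 0.0
t 4.77 press pos [107.  -47.  339.8] F [ 0.5 -0.5 -0.5]
turn err units [-0.006 -0.002  0.043]
[-34, 70, 300] units [3.51 2.94 0.99]
[-34, 70, 197] units [-0.    0.    2.57]
```

View pics/p2.png

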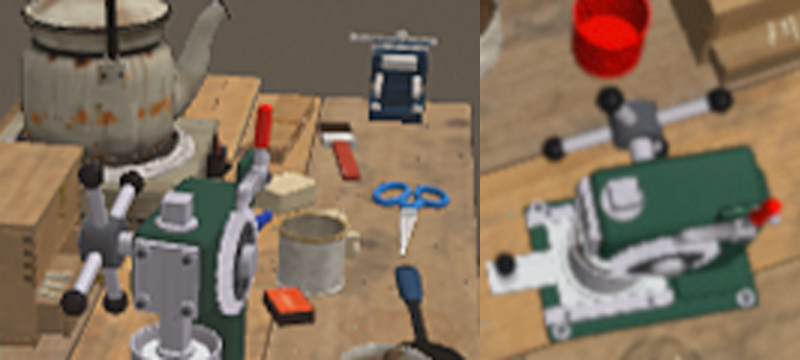

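The pawl still looks down, and the gripper doesn't appear in the crops. I'll check the full frames.

```bash
python3 - <<'E'
from h import *
p=get_state()["tool_pos"];print(p,proj("side",p),proj("top",p))
s=snapshot("side");t=snapshot("top");cv2.imwrite("pics/s3.png",s);cv2.imwrite("pics/t3.png",t)
cv2.imwrite("pics/p3.png",np.vstack([s[:300,:],t[50:350]]))
E
```

```text
[ 0.48586415 -0.06870422  0.34417665] [382.42144469 112.43275783] [424.11088486 196.95682718]
```

View pics/p3.png

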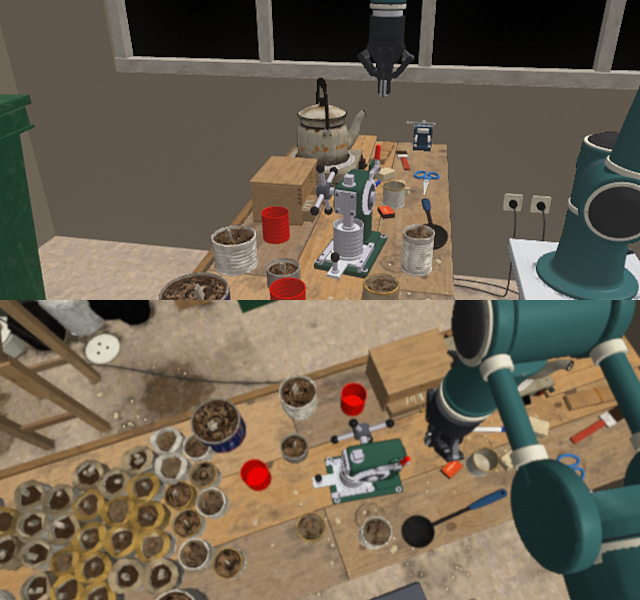

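```bash
python3 - <<'E'
from h import *
for n in("s","t"):
    a=cv2.imread(f"pics/{'side' if n=='s' else 'top'}0.png").astype(int);b=cv2.imread(f"pics/{n}3.png").astype(int)
    m=(abs(a-b).sum(2)>60)
    if n=="s":
        for r in range(60,100,3):
            c=np.where(m[r,350:430])[0]+350
            if len(c):print(r,c.min(),c.max(),len(c))
    else:
        for r in range(180,215,2):
            c=np.where(m[r,405:480])[0]+405
            if len(c):print(r,c.min(),c.max(),len(c))
t=cv2.imread("pics/t3.png")[150:230,390:490];s=cv2.imread("pics/s3.png")[30:110,335:435]
r=lambda i:cv2.resize(i,None,fx=4,fy=4,interpolation=cv2.INTER_CUBIC)
cv2.imwrite("pics/p4.png",np.hstack([r(s),r(t)]))
E
```

```text
60 360 411 38
63 362 408 37
66 364 407 37
69 366 404 35
72 368 401 34
75 370 398 29
78 377 395 19
81 378 390 10
84 378 390 10
87 378 390 11
90 378 390 11
93 378 388 8
96 382 386 4
180 427 473 47
182 426 471 46
184 425 468 44
186 425 464 40
188 424 463 40
190 424 462 39
192 424 461 38
194 425 459 35
196 428 457 30
198 433 458 26
200 434 459 26
202 436 461 26
204 438 463 26
206 440 463 24
208 443 463 21
210 445 457 13
212 447 447 1
```

View pics/p4.png

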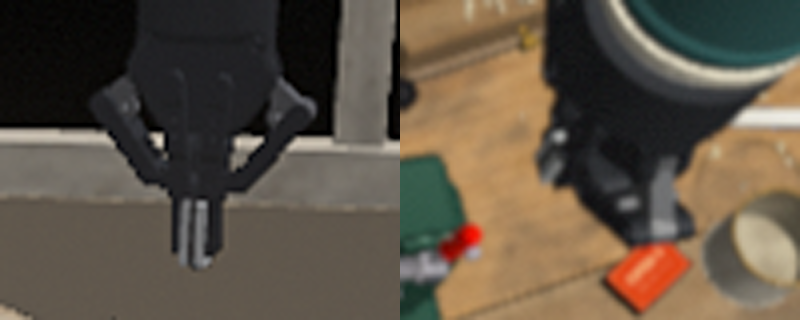

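```bash
python3 - <<'E'
from h import *
for t in((435,198),(440,200),(445,205)):
    X=tri((384,95),t);print(X.round(3),((np.linalg.inv(F)@np.r_[X,1])[:3]*1000).round(0),proj("side",X).round(),proj("top",X).round())
p=get_state()["tool_pos"]
for dy in (0,-.03,-.06,-.09):print(dy,[ (proj(n,p+np.array([0,dy,0]))).round() for n in("side","top")])
for dz in (0,.03,.06):print(dz,[ (proj(n,p+np.array([0,0,dz]))).round() for n in("side","top")])
s=get_state();print(s["joint_positions"].round(3))
E
```

```text
[ 0.479 -0.072  0.383] [112. -51. 383.] [386.  96.] [433. 193.]
[ 0.477 -0.08   0.381] [120. -51. 381.] [387.  96.] [437. 193.]
[ 0.474 -0.085  0.379] [126. -53. 379.] [389.  96.] [440. 194.]
0 [array([383., 114.]), array([424., 199.])]
-0.03 [array([384., 111.]), array([438., 194.])]
-0.06 [array([386., 108.]), array([453., 189.])]
-0.09 [array([387., 105.]), array([467., 184.])]
0 [array([383., 114.]), array([424., 199.])]
0.03 [array([384., 102.]), array([428., 193.])]
0.06 [array([384.,  88.]), array([432., 188.])]
[-0.191 -0.153  1.778  0.     1.515 -0.029]
```

```bash
python3 - <<'E'
from h import *
print(proj("side",[.188,-.648,.192]),proj("side",[.188,-.648,.205]))
a=cv2.imread("pics/side0.png").astype(int).sum(2);b=cv2.imread("pics/s3.png").astype(int).sum(2)
m=(abs(a-b)>60)
for r in range(60,112,4):
    c=np.where(m[r,470:515])[0]+470
    if len(c):print(r,c.min(),c.max(),len(c))
s=[get_state()["tool_pos"]];snapshot("side");s.append(get_state()["tool_pos"]);print(s)
i=snapshot("side").astype(int).sum(2);d=abs(i-a)>60
print([ (r,np.where(d[r,350:430])[0].max(initial=-1)+350) for r in range(88,120,4)])
E
```

```text
[486.20530957 116.36491087] [486.69001836 112.56290342]
60 483 506 24
64 482 505 24
68 482 503 22
72 481 500 20
76 480 504 25
80 480 504 25
84 481 503 23
88 482 503 19
92 481 500 16
96 481 498 12
100 491 498 8
104 492 495 3
[array([ 0.48395401, -0.06841159,  0.33968809]), array([ 0.4832706 , -0.06838576,  0.33838042])]
[(88, np.int64(391)), (92, np.int64(391)), (96, np.int64(389)), (100, np.int64(349)), (104, np.int64(349)), (108, np.int64(349)), (112, np.int64(349)), (116, np.int64(349))]
```

The tips sit about 40 mm higher than the reported TCP in both the start picture and this one, which explains the missed lever. I'll treat true z as reported + 40 mm and repeat the push lower.

```bash
python3 -m creep "[[0.7,0,0,0,0,0],[0.7,0,0,0,0,0],[0,0,0.7,0,0,0],[0,0,0.7,0,0,0],[0,0,0.7,0,0,0],[0,0,0.7,0,0,0],[0,0,0.4,0,0,0],[0,0,0,0,0,0]]"
python3 - <<'E'
from h import *
to([50,-50,203])
a=cv2.imread("pics/side0.png").astype(int);i=snapshot("side");cv2.imwrite("pics/s5.png",i);i=i.astype(int);d=abs(i-a).sum(2)>60
for r in range(120,180,4):
    c=np.where(d[r,350:430])[0]+350
    if len(c):print(r,c.min(),c.max())
for z in(.2,.23,.24,.25,.26):print(z,proj("side",(F@[.05,-.05,z,1])[:3]))
E
```

```text
time: 5.73
tool_pos: [0.4878, -0.0129, 0.2043]
ee_rot: [-3.13, 0.001, 1.408]
force: [-1.2, 0.0, -1.3]
opening: 0.0
grasp_force: 0.0
t 5.73 press pos [ 51.8 -51.7 204.3] F [-1.2  0.  -1.3]
turn err units [-0.135  0.012  0.036]
[50, -50, 203] units [0.04 0.04 0.03]
120 354 396
124 351 406
128 353 405
132 355 401
136 359 398
140 362 394
144 365 391
148 372 384
152 372 384
156 371 384
160 374 382
0.2 [375.97896169 179.48715017]
0.23 [376.41277849 167.42860429]
0.24 [376.55947386 163.35100072]
0.25 [376.70723307 159.24382645]
0.26 [376.85606772 155.10675864]
```

```bash
python3 -m creep "[[-0.2,0.08,0,0,0,0],[-0.2,0,0,0,0,0],[-0.2,0,0,0,0,0],[-0.2,0,0,0,0,0],[-0.2,0,0,0,0,0],[-0.2,0,0,0,0,0],[-0.2,0,0,0,0,0],[-0.1,0,0,0,0,0]]"
python3 -m creep "[[0,0,0,0,0,0],[0,0,0,0,0,0],[0,0,0,0,0,0],[0,0,0,0,0,0],[0,0,0,0,0,0],[0,0,-0.5,0,0,0],[0,0,-0.5,0,0,0],[0,0,-0.5,0,0,0]]"
python3 - <<'E'
from h import *
to([-34,70,260],[-34,70,160])
for n in("side","top"):
    i=snapshot(n);cv2.imwrite(f"pics/{n}6.png",i);b,g,r=[i[...,k].astype(int) for k in range(3)]
    m=((r>120)&(g<70)&(b<70)).astype(np.uint8)
    _,_,st,c=cv2.connectedComponentsWithStats(m)
    print(n,[(x.tolist(),y.round(1).tolist()) for x,y in zip(st[1:],c[1:]) if x[4]>5 and 340<y[0]<440 and 120<y[1]<230])
    print("expect tip",proj(n,(F@[.132,-.041,.215,1])[:3]))
E
```

```text
time: 6.45
tool_pos: [0.4857, -0.0746, 0.2112]
ee_rot: [3.141, 0.0, 1.407]
force: [0.6, 0.4, 0.2]
opening: 0.0
grasp_force: 0.0
time: 7.12
tool_pos: [0.4856, -0.0728, 0.2711]
ee_rot: [-3.14, -0.0, 1.408]
force: [1.9, 0.2, 0.4]
opening: 0.0002
grasp_force: 0.0
t 7.12 press pos [111.2 -44.  271.1] F [1.9 0.2 0.4]
turn err units [-0.016 -0.001  0.041]
[-34, 70, 260] units [3.62 2.86 0.27]
[-34, 70, 160] units [-0.   0.   2.5]
side [([379, 158, 5, 7, 26], [381.1, 160.5]), ([401, 158, 7, 7, 17], [403.6, 160.4]), ([405, 167, 5, 2, 6], [407.2, 167.8])]
expect tip [381.70455642 161.35832276]
top [([341, 133, 26, 33, 594], [352.7, 148.5]), ([409, 209, 14, 7, 54], [415.9, 212.2])]
expect tip [419.95078942 212.13820965]
```

The pawl is against its stop; the red tip matches the expected pixels. Now the capstan.

```bash
python3 -m creep "[[0.73,0.57,0,0,0,0],[0.73,0.57,0,0,0,0],[0.73,0.57,0,0,0,0],[0.73,0.57,0,0,0,0],[0.7,0.57,0,0,0,0],[0,0,0.2,0,0,0],[0,0,0.5,0,0,0],[0,0,0.5,0,0,0]]"
python3 -m creep "[[0,0,0.5,0,0,0],[0,0,0.5,0,0,0],[0,0,0.4,0,0,0],[0,0,0,0,0,0],[0,0,0,0,0,0],[0,0,0,0,0,0],[0,0,0,0,0,0],[0,0,0,0,0,0]]"
python3 - <<'E'
from h import *
to([-34,70,160],[57,70,160])
E
```

```text
time: 7.88
tool_pos: [0.6225, 0.052, 0.2219]
ee_rot: [3.141, 0.0, 1.409]
force: [0.4, -0.3, -0.0]
opening: 0.0003
grasp_force: 0.0
time: 8.55
tool_pos: [0.6231, 0.0512, 0.1687]
ee_rot: [3.139, -0.001, 1.408]
force: [-0.4, -0.2, 0.6]
opening: 0.0
grasp_force: 0.0
t 8.55 press pos [-33.8  71.1 168.7] F [-0.4 -0.2  0.6]
turn err units [ 0.033 -0.007  0.033]
[-34, 70, 160] units [ 0.01 -0.03  0.22]
[57, 70, 160] units [-2.27 -0.01 -0.  ]
```

```bash
python3 -m creep "[[0,0,0.2,0,0,0],[-0.3,0,0,0,0,0],[-0.3,0,0,0,0,0],[-0.3,0,0,0,0,0],[-0.3,0,0,0,0,0],[-0.3,0,0,0,0,0],[-0.3,0,0,0,0,0],[-0.3,0,0,0,0,0]]"
python3 -m creep "[[-0.18,0,0,0,0,0],[0,0,0,0,0,0],[0,0,0,0,0,0],[0.2,0,0,0,0,0],[0,0,-0.6,0,0,0],[0,0,-0.6,0,0,0],[0,0,-0.6,0,0,0],[0,0,0,0,0,0]]"
python3 - <<'E'
from h import *
to([-42,70,234],[-42,70,160])
s=snapshot("side");t=snapshot("top");cv2.imwrite("pics/s7.png",s);cv2.imwrite("pics/t7.png",t)
r=lambda i:cv2.resize(i,None,fx=3.3,fy=3.3,interpolation=cv2.INTER_CUBIC)
cv2.imwrite("pics/p7.png",np.hstack([r(s[90:270,280:400]),r(t[140:320,310:430])]))
E
```

```text
time: 9.22
tool_pos: [0.6083, -0.0307, 0.1592]
ee_rot: [3.142, -0.004, 1.407]
force: [1.7, 6.5, 1.5]
opening: -0.0001
grasp_force: 3.2
time: 9.88
tool_pos: [0.6116, -0.031, 0.2367]
ee_rot: [3.133, 0.0, 1.408]
force: [1.5, 0.3, 1.5]
opening: -0.0001
grasp_force: 0.0
t 9.88 press pos [ 49.1  73.4 236.7] F [1.5 0.3 1.5]
turn err units [0.102 0.    0.039]
[-42, 70, 234] units [ 2.28 -0.08  0.07]
[-42, 70, 160] units [ 0.   -0.02  1.85]
```

View pics/p7.png

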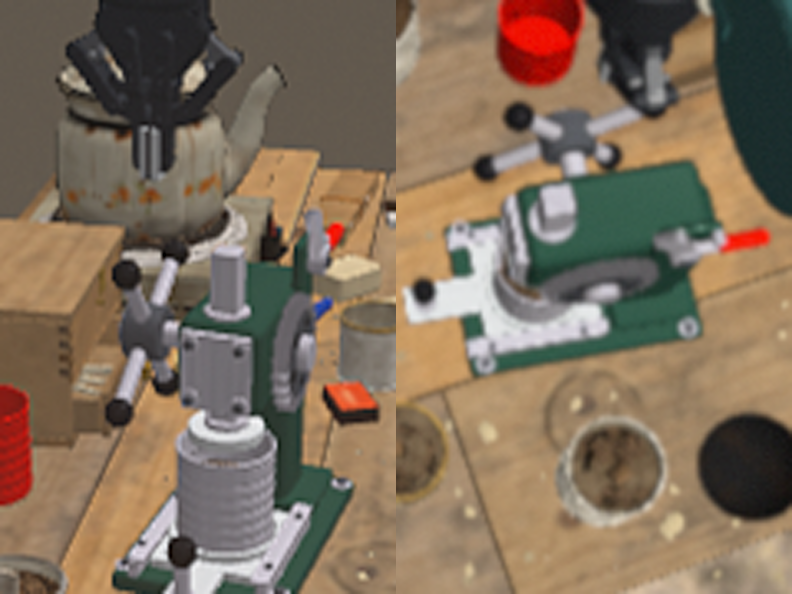

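The wheel has turned, the ram is up (platen at about the rim) and the pawl is still back. Front-up ball: side crop (126,274), top crop (519-396,117). I'll estimate the angle.

```bash
python3 - <<'E'
from h import *
o={"side":[(280+126/3.3,90+274/3.3),(280+174/3.3,90+250/3.3),(280+119/3.3,90+412/3.3),(280+165/3.3,90+380/3.3)],"top":[(310+123/3.3,140+117/3.3),None,(310+90/3.3,140+167/3.3),(310+210/3.3,140+156/3.3)]}
best=[]
for w in np.arange(-60,30,1):
    e=0
    for k,b in enumerate((0,90,270,180)):
        a=np.radians(w+b);X=(F@[.028+.07*np.sin(a),.07,.165+.07*np.cos(a),1])[:3]
        for n in o:
            if o[n][k]:e+=np.sum((proj(n,X)-o[n][k])**2)
    best.append((e,w))
print(sorted(best)[:3])
E
```

```text
[(np.float64(1.5346357026756414), np.int64(-34)), (np.float64(2.056499620254068), np.int64(-33)), (np.float64(3.2038577429753454), np.int64(-35))]
```

```bash
python3 -m creep "[[0.76,-0.03,0,0,0,0],[0.76,-0.03,0,0,0,0],[0.76,-0.03,0,0,0,0],[0,0,0.5,0,0,0],[0,0,0.5,0,0,0],[0,0,0.5,0,0,0],[0,0,0.4,0,0,0],[0,0,0,0,0,0]]"
python3 -m creep "[[-0.2,0,0,0,0,0],[-0.25,0,0,0,0,0],[-0.25,0,0,0,0,0],[-0.25,0,0,0,0,0],[-0.2,0,0,0,0,0],[-0.2,0,0,0,0,0],[-0.1,0,0,0,0,0],[0,0,0,0,0,0]]"
python3 - <<'E'
from h import *
to([20,70,160])
E
```

```text
time: 10.65
tool_pos: [0.6149, 0.0597, 0.1479]
ee_rot: [-3.13, 0.003, 1.408]
force: [-0.0, 0.4, -0.8]
opening: -0.0002
grasp_force: 0.0
time: 11.32
tool_pos: [0.6124, 0.0031, 0.1573]
ee_rot: [3.137, -0.004, 1.406]
force: [3.4, 7.3, 2.2]
opening: 0.0003
grasp_force: 0.0
t 11.32 press pos [ 15.3  68.5 157.3] F [3.4 7.3 2.2]
turn err units [ 0.055 -0.044  0.019]
[20, 70, 160] units [-0.12  0.04 -0.07]
```

```bash
python3 -m creep "[[-0.06,0,0,0,0,0],[-0.06,0,0,0,0,0],[-0.04,0,0,0,0,0],[0,0,0,0,0,0],[0,0,0,0,0,0],[0,0,0,0,0,0],[0,0,0,0,0,0],[0,0,0,0,0,0]]"
python3 -c "
from h import *
to([20,70,160])"
python3 -m creep "[[-0.04,0,0,0,0,0],[-0.04,0,0,0,0,0],[0,0,0,0,0,0],[0,0,0,0,0,0],[0,0,0,0,0,0],[0,0,0,0,0,0],[0,0,0,0,0,0],[0,0,0,0,0,0]]"
python3 -c "
from h import *
to([20,70,160])"
```

```text
time: 11.98
tool_pos: [0.6122, 0.0035, 0.157]
ee_rot: [3.137, -0.013, 1.408]
force: [6.2, 23.7, 2.6]
opening: 0.0001
grasp_force: 0.0
t 11.98 press pos [ 15.   68.3 157. ] F [ 6.2 23.7  2.6]
turn err units [ 0.054 -0.145  0.04 ]
[20, 70, 160] units [-0.12  0.04 -0.08]
time: 12.65
tool_pos: [0.6122, 0.0036, 0.1571]
ee_rot: [3.137, -0.018, 1.408]
force: [9.3, 33.8, 0.5]
opening: 0.0004
grasp_force: 0.0
t 12.65 press pos [ 14.9  68.3 157.1] F [ 9.3 33.8  0.5]
turn err units [ 0.058 -0.203  0.043]
[20, 70, 160] units [-0.13  0.04 -0.07]
```

The force climbed with no motion at x ≈ 15, which is the predicted top stop. I'll back off, lift and go over the knob.

```bash
python3 -m creep "[[0.3,0,0,0,0,0],[0.3,0,0,0,0,0],[0,0,-0.5,0,0,0],[0,0,-0.55,0,0,0],[0,0,-0.55,0,0,0],[0,0,-0.55,0,0,0],[0,0,0,0,0,0],[0,0,0,0,0,0]]"
python3 -m creep "[[0.55,-0.4,0,0,0,0],[0.55,-0.4,0,0,0,0],[0.55,-0.4,0,0,0,0],[0.55,-0.4,0,0,0,0],[0,0,0,0,0,0],[0,0,0,0,0,0],[0,0,0,0,0,0],[0,0,0,0,0,0]]" 0.5 40
python3 -c "
from h import *
to([-92,0,200],[-92,0,100],[-92,0,6])
s=snapshot('side');t=snapshot('top');cv2.imwrite('pics/s8.png',s);cv2.imwrite('pics/t8.png',t)
r=lambda i:cv2.resize(i,None,fx=3.3,fy=3.3,interpolation=cv2.INTER_CUBIC)
cv2.imwrite('pics/p8.png',np.hstack([r(s[110:290,280:400]),r(t[120:300,280:400])]))"
```

```text
time: 13.32
tool_pos: [0.6135, 0.0157, 0.2428]
ee_rot: [3.138, 0.001, 1.407]
force: [0.3, -0.4, -0.4]
opening: -0.0001
grasp_force: 0.0
time: 13.98
tool_pos: [0.5637, 0.1128, 0.24]
ee_rot: [-3.14, 0.001, 1.407]
force: [0.8, 0.1, -0.4]
opening: 0.0429
grasp_force: 0.0
t 13.98 press pos [-84.8   2.4 240. ] F [ 0.8  0.1 -0.4]
turn err units [-0.014  0.012  0.023]
[-92, 0, 200] units [ 0.18 -0.06  1.  ]
[-92, 0, 100] units [0.  0.  2.5]
[-92, 0, 6] units [0.   0.   2.35]
```

View pics/p8.png

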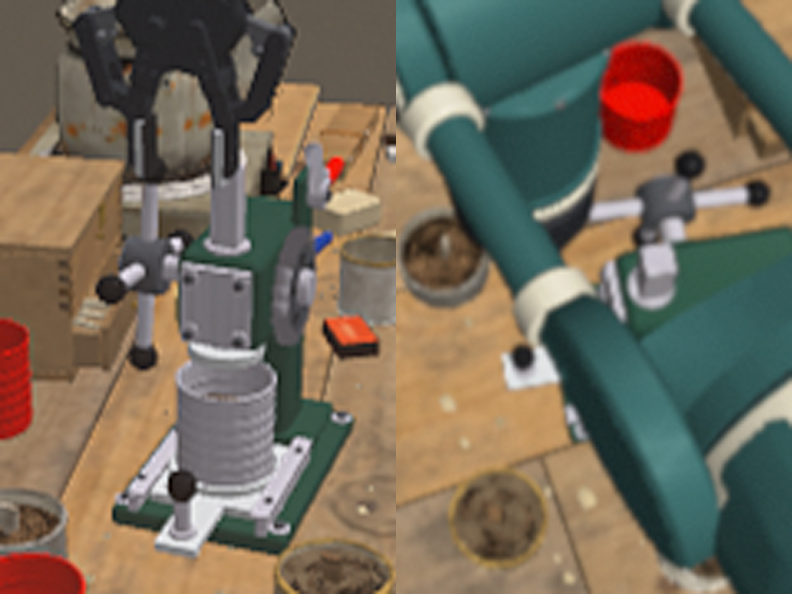

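The ram is fully up with the platen clear of the tin, the pawl is still back, and the fingers are centred over the knob (side crop (182,485)). Descending.

```bash
python3 -m creep "[[0.18,-0.06,0,0,0,0],[0,0,0.6,0,0,0],[0,0,0.6,0,0,0],[0,0,0.6,0,0,0],[0,0,0.6,0,0,0],[0,0,0.6,0,0,0],[0,0,0.6,0,0,0],[0,0,0.2,0,0,0]]"
python3 -m creep "[[0,0,0,0,0,0],[0,0,0,0,0,0],[0,0,0,0,0,0],[0,0,0,0,0,0],[0,0,0,0,0,0],[0,0,0,0,0,0],[0,0,0,0,0,0],[0,0,0,0,0,0]]"
python3 -c "
from h import *
to([-92,0,80],[-92,0,8])
s=snapshot('side');cv2.imwrite('pics/s9.png',s)
a=cv2.imread('pics/s8.png').astype(int);d=abs(s.astype(int)-a).sum(2)>60
for r in range(200,275,4):
    c=np.where(d[r,300:380])[0]+300
    if len(c):print(r,c.tolist() if len(c)<25 else (c.min(),c.max()))
for z in(.1,.12,.14,.16):print(z,[proj('side',(F@[-.092,y,z,1])[:3]).round(1).tolist() for y in(-.021,.021)])
"
```

```text
time: 14.75
tool_pos: [0.5597, 0.1208, 0.0848]
ee_rot: [-3.135, 0.002, 1.407]
force: [-1.2, 0.4, -0.1]
opening: 0.0427
grasp_force: 0.0
time: 15.42
tool_pos: [0.5629, 0.1214, 0.0895]
ee_rot: [3.141, -0.0, 1.408]
force: [0.2, -0.1, 0.8]
opening: 0.0431
grasp_force: 0.0
t 15.42 press pos [-93.1   0.1  89.5] F [ 0.2 -0.1  0.8]
turn err units [ 0.009 -0.003  0.033]
[-92, 0, 80] units [-0.03 -0.    0.24]
[-92, 0, 8] units [-0.  -0.   1.8]
200 (np.int64(308), np.int64(364))
204 (np.int64(309), np.int64(362))
208 (np.int64(310), np.int64(355))
212 [317, 318, 319, 320, 321, 322, 323, 324, 325, 326, 327, 343, 344, 345, 346, 347, 348, 349, 350, 351, 352, 353, 354, 355]
216 [321, 322, 323, 344, 345, 346, 347, 348, 349, 350, 351, 352, 353, 354, 355, 356, 357]
220 [319, 321, 322, 323, 343, 346, 347, 348, 349, 350, 351]
224 [319, 320, 321, 322, 323, 324, 325, 326, 327, 343, 347, 348, 349, 350, 351]
228 [322, 323, 324, 325, 326, 343, 347, 348, 349, 350]
232 [343, 346]
0.1 [[344.0, 243.4], [326.1, 240.2]]
0.12 [[344.1, 235.4], [326.0, 232.2]]
0.14 [[344.2, 227.2], [325.9, 224.1]]
0.16 [[344.2, 218.9], [325.9, 215.9]]
```

```bash
python3 -m creep "[[0,0,0.4,0,0,0],[0,0,0.4,0,0,0],[0,0,0.4,0,0,0],[0,0,0.4,0,0,0],[0,0,0.2,0,0,0],[0,0,0.2,0,0,0],[0,0,0,0,0,0],[0,0,0,0,0,0]]"
python3 -m creep "[[0,0,0,0,0,0],[0,0,0,0,0,0],[0,0,0,0,0,0],[0,0,0,0,0,0],[0,0,0,0,0,0],[0,0,0,0,0,0],[0,0,0,0,0,0],[0,0,0,0,0,0]]" 0 40
python3 -c "
from h import *
to([-92,0,8],[-172,0,8])"
```

```text
time: 16.13
tool_pos: [0.5626, 0.1213, 0.009]
ee_rot: [-3.141, 0.0, 1.408]
force: [1.1, 0.1, -0.1]
opening: 0.0427
grasp_force: 0.0
time: 16.8
tool_pos: [0.5637, 0.1215, 0.0102]
ee_rot: [3.139, -0.001, 1.408]
force: [-0.6, -1.0, 5.9]
opening: 0.0194
grasp_force: 39.3
t 16.8 press pos [-93.4   1.   10.2] F [-0.6 -1.   5.9]
turn err units [ 0.024 -0.009  0.033]
[-92, 0, 8] units [-0.03 -0.02  0.06]
[-172, 0, 8] units [2.   0.01 0.  ]
```

```bash
python3 -m creep "[[0.03,0,0,0,0,0],[0.06,0,0,0,0,0],[0.1,0,0,0,0,0],[0.12,0,0,0,0,0],[0.14,0,0,0,0,0],[0.14,0,0,0,0,0],[0.14,0,0,0,0,0],[0.14,0,0,0,0,0]]"
python3 -m creep "[[0.14,0,0,0,0,0],[0.14,0,0,0,0,0],[0.14,0,0,0,0,0],[0.14,0,0,0,0,0],[0.14,0,0,0,0,0],[0.14,0,0,0,0,0],[0.12,0,0,0,0,0],[0.08,0,0,0,0,0]]"
python3 -m creep "[[0.05,0,0,0,0,0],[0.05,0,0,0,0,0],[0.05,0,0,0,0,0],[0,0,0,0,0,0],[0,0,0,0,0,0],[0,0,0,0,0,0],[0,0,0,0,0,0],[0,0,0,0,0,0]]"
python3 -c "
from h import *
to([-172,0,8])"
```

```text
time: 17.47
tool_pos: [0.5694, 0.1554, 0.0103]
ee_rot: [3.14, 0.0, 1.408]
force: [-0.1, -1.6, 6.5]
opening: 0.0197
grasp_force: 39.5
time: 18.13
tool_pos: [0.5762, 0.1967, 0.0102]
ee_rot: [3.139, 0.0, 1.408]
force: [0.1, -3.2, 5.5]
opening: 0.0195
grasp_force: 39.4
time: 18.8
tool_pos: [0.5768, 0.2004, 0.0102]
ee_rot: [3.14, 0.003, 1.408]
force: [-0.3, -8.9, 7.8]
opening: 0.0196
grasp_force: 39.6
t 18.8 press pos [-173.3    0.8   10.2] F [-0.3 -8.9  7.8]
turn err units [0.018 0.034 0.042]
[-172, 0, 8] units [-0.03 -0.02  0.05]
```

```bash
python3 -m creep "[[0.05,0,0,0,0,0],[0.05,0,0,0,0,0],[0,0,0,0,0,0],[0,0,0,0,0,0],[0,0,0,0,0,0],[0,0,0,0,0,0],[0,0,0,0,0,0],[0,0,0,0,0,0]]"
python3 -m creep "[[0,0,0,0,0,0],[0,0,0,0,0,0],[0,0,0,0,0,0],[0,0,0,0,0,0],[0,0,0,0,0,0],[0,0,0,0,0,0],[0,0,0,0,0,0],[0,0,0,0,0,0]]" 0.5 40
python3 -m creep "[[0,0,-0.2,0,0,0],[0,0,-0.4,0,0,0],[0,0,-0.7,0,0,0],[0,0,-0.8,0,0,0],[0,0,-0.8,0,0,0],[0,0,-0.8,0,0,0],[0,0,-0.8,0,0,0],[0,0,-0.8,0,0,0]]"
python3 -m creep "[[0,0,-0.8,0,0,0],[0,0,-0.8,0,0,0],[0,0,0,0,0,0],[0,0,0,0,0,0],[0,0,0,0,0,0],[0,0,0,0,0,0],[0,0,0,0,0,0],[0,0,0,0,0,0]]" 0
python3 -c "
from h import *
to([100,-50,290],[100,-50,190])
s=snapshot('side');t=snapshot('top');cv2.imwrite('pics/s10.png',s);cv2.imwrite('pics/t10.png',t)
r=lambda i:cv2.resize(i,None,fx=3,fy=3,interpolation=cv2.INTER_CUBIC)
cv2.imwrite('pics/p10.png',np.hstack([r(s[110:310,280:420]),r(t[140:340,290:410])]))"
```

```text
time: 19.47
tool_pos: [0.5767, 0.2002, 0.0101]
ee_rot: [3.141, 0.009, 1.409]
force: [-1.6, -20.1, 12.4]
opening: 0.0193
grasp_force: 40.0
time: 20.13
tool_pos: [0.5766, 0.2068, 0.0089]
ee_rot: [-3.141, -0.0, 1.408]
force: [-1.0, -0.5, 0.6]
opening: 0.0429
grasp_force: 0.0
time: 20.8
tool_pos: [0.5764, 0.2066, 0.2234]
ee_rot: [3.141, -0.0, 1.408]
force: [0.7, 0.3, -0.2]
opening: 0.0428
grasp_force: 0.0
time: 21.47
tool_pos: [0.5757, 0.2063, 0.2831]
ee_rot: [-3.139, 0.001, 1.408]
force: [0.6, -0.7, -0.6]
opening: 0.0001
grasp_force: 0.0
t 21.47 press pos [-179.    -1.2  283.1] F [ 0.6 -0.7 -0.6]
turn err units [-0.033  0.017  0.033]
[100, -50, 290] units [-6.97 -1.24 -0.16]
[100, -50, 190] units [0.   0.01 2.5 ]
```

View pics/p10.png

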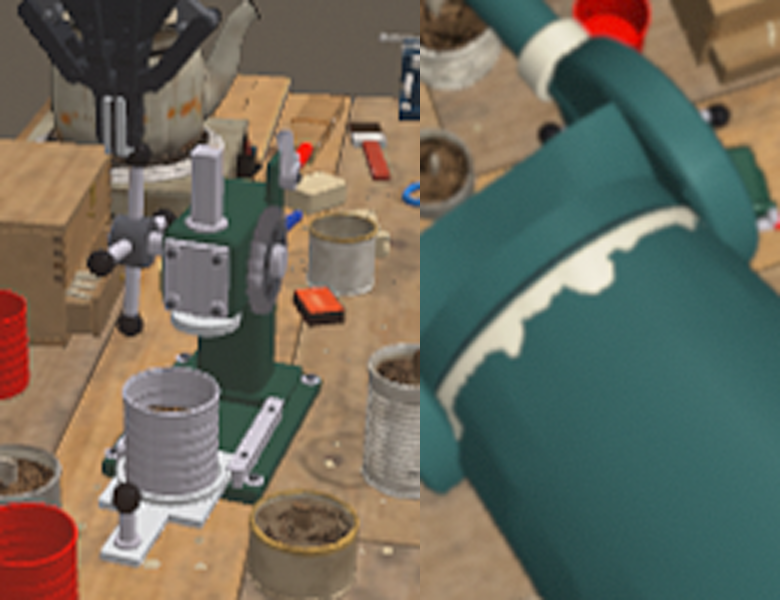

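Sled fully out, tin upright in its ring with the roll inside (side crop (170,430)), low and tall candles where they were, and the pawl still back. Now I'll go between the pawl's arm and lever.

```bash
python3 -m creep "[[-0.87,-0.15,-0.02,0,0,0],[-0.87,-0.15,-0.02,0,0,0],[-0.87,-0.15,-0.02,0,0,0],[-0.87,-0.15,-0.02,0,0,0],[-0.87,-0.16,-0.02,0,0,0],[-0.87,-0.16,-0.02,0,0,0],[-0.87,-0.16,-0.02,0,0,0],[-0.88,-0.16,-0.02,0,0,0]]" 0
python3 -m creep "[[0,0,0,0,0,0],[0,0,0,0,0,0],[0,0,0.4,0,0,0],[0,0,0.4,0,0,0],[0,0,0.4,0,0,0],[0,0,0.3,0,0,0],[0,0,0,0,0,0],[0,0,0,0,0,0]]"
python3 -m creep "[[0,0,0,0,0,0],[0,0,0,0,0,0],[0,0,0,0,0,0],[0,0,0,0,0,0],[0,0,0,0,0,0],[0,0,0,0,0,0],[0,0,0,0,0,0],[0,0,0,0,0,0]]"
python3 -c "
from h import *
to([100,-50,192],[70,-50,192],[40,-50,186])
s=snapshot('side');cv2.imwrite('pics/s11.png',s)
a=cv2.imread('pics/s10.png').astype(int);d=abs(s.astype(int)-a).sum(2)>60
for r in range(110,165,3):
    c=np.where(d[r,360:420])[0]+360
    if len(c):print(r,c.min(),c.max())
for z in(.24,.26,.27,.28):print(z,[proj('side',(F@[.1,y,z,1])[:3]).round(1).tolist() for y in(-.05,)])
print(proj('side',(F@[-.172,0,.0615,1])[:3]))
"
```

```text
time: 22.23
tool_pos: [0.4814, -0.0617, 0.2912]
ee_rot: [-3.141, 0.0, 1.408]
force: [0.9, -0.0, -0.7]
opening: -0.0002
grasp_force: 0.0
time: 22.9
tool_pos: [0.4821, -0.0595, 0.2306]
ee_rot: [-3.14, -0.0, 1.409]
force: [0.2, 0.3, 0.9]
opening: -0.0002
grasp_force: 0.0
time: 23.57
tool_pos: [0.4824, -0.0605, 0.2314]
ee_rot: [3.141, -0.0, 1.407]
force: [-0.1, 0.4, 0.1]
opening: 0.0001
grasp_force: 0.0
t 23.57 press pos [ 99.6 -49.2 231.4] F [-0.1  0.4  0.1]
turn err units [ 0.001 -0.     0.032]
[100, -50, 192] units [-0.01 -0.02  0.99]
[70, -50, 192] units [0.75 0.   0.  ]
[40, -50, 186] units [0.75 0.   0.15]
110 360 411
113 360 408
116 363 405
119 365 402
122 367 400
125 369 397
128 376 394
131 377 389
134 377 389
137 377 389
140 377 388
143 379 386
0.24 [[382.3, 156.4]]
0.26 [[382.6, 148.4]]
0.27 [[382.7, 144.3]]
0.28 [[382.9, 140.2]]
[322.04814275 275.51501423]
```

```bash
python3 -m creep "[[0,0,0.3,0,0,0],[0,0,0.3,0,0,0],[0,0,0.2,0,0,0],[0,0,0.18,0,0,0],[0,0,0,0,0,0],[0,0,0,0,0,0],[0,0,0,0,0,0],[0,0,0,0,0,0]]"
python3 -m creep "[[0.15,0,0,0,0,0],[0.15,0,0,0,0,0],[0.15,0,0,0,0,0],[0.15,0,0,0,0,0],[0.15,0,0,0,0,0],[0.25,0,0.05,0,0,0],[0.25,0,0.05,0,0,0],[0.25,0,0.05,0,0,0]]"
python3 -m creep "[[0,0,0,0,0,0],[0,0,0,0,0,0],[0,0,0,0,0,0],[0,0,0,0,0,0],[0,0,-0.3,0,0,0],[0,0,-0.6,0,0,0],[0,0,-0.8,0,0,0],[0,0,-0.8,0,0,0]]"
python3 - <<'E'
from h import *
to([40,-50,270])
for n in("side","top"):
    i=snapshot(n);cv2.imwrite(f"pics/{n}12.png",i);b,g,r=[i[...,k].astype(int) for k in range(3)]
    m=((r>120)&(g<70)&(b<70)).astype(np.uint8)
    _,_,st,c=cv2.connectedComponentsWithStats(m)
    print(n,[(x.tolist(),y.round(1).tolist()) for x,y in zip(st[1:],c[1:]) if x[4]>5 and 340<y[0]<440 and 120<y[1]<230])
E
```

```text
time: 24.28
tool_pos: [0.4829, -0.0605, 0.1928]
ee_rot: [3.141, 0.0, 1.408]
force: [0.2, 1.1, -0.1]
opening: -0.0001
grasp_force: 0.0
time: 24.95
tool_pos: [0.4922, -0.0, 0.1859]
ee_rot: [-3.141, -0.0, 1.408]
force: [-0.1, 0.9, 0.3]
opening: -0.0002
grasp_force: 0.0
time: 25.62
tool_pos: [0.4914, -0.0016, 0.2875]
ee_rot: [-3.14, 0.0, 1.407]
force: [1.4, -0.7, 0.4]
opening: -0.0002
grasp_force: 0.0
t 25.62 press pos [ 40.1 -50.  287.5] F [ 1.4 -0.7  0.4]
turn err units [-0.016  0.003  0.024]
[40, -50, 270] units [0.   0.   0.44]
side [([375, 145, 6, 14, 67], [377.4, 151.7]), ([401, 158, 7, 7, 16], [403.8, 160.4])]
top [([341, 133, 26, 33, 606], [352.7, 148.6])]
```

The pawl lever is back at its original pixels. I'll retreat and compare before and after images for the ram, capstan, tin and candles.

```bash
python3 -m creep "[[0,0,-0.6,0,0,0],[-0.8,-0.3,0,0,0,0],[-0.9,-0.3,0,0,0,0],[-0.9,-0.3,0,0,0,0],[-0.9,-0.3,0,0,0,0],[-0.9,-0.3,0,0,0,0],[-0.9,-0.3,0,0,0,0],[-0.9,-0.3,0,0,0,0]]"
python3 -m creep "[[-0.9,-0.3,0,0,0,0],[-0.9,-0.3,0,0,0,0],[-0.5,0,0,0,0,0],[0,0,0,0,0,0],[0,0,0,0,0,0],[0,0,0,0,0,0],[0,0,0,0,0,0],[0,0,0,0,0,0]]"
python3 - <<'E'
from h import *
s=snapshot("side");t=snapshot("top")
for n,i,refs in(("side",s,("side0","s10")),("top",t,("top0",))):
  for r in refs:
    a=cv2.imread(f"pics/{r}.png");d=(np.abs(i.astype(int)-a).sum(2)>70).astype(np.uint8)
    _,_,st,c=cv2.connectedComponentsWithStats(d)
    print(n,r,[x.tolist() for x in st[1:] if x[4]>6])
E
```

```text
time: 26.38
tool_pos: [0.3676, -0.2339, 0.3109]
ee_rot: [3.14, 0.001, 1.407]
force: [0.9, -0.2, 0.2]
opening: 0.0001
grasp_force: 0.0
time: 27.05
tool_pos: [0.3308, -0.3182, 0.3104]
ee_rot: [3.141, -0.0, 1.409]
force: [0.6, 0.5, 0.2]
opening: -0.0
grasp_force: 0.0
side side0 [[429, 0, 49, 90, 2123], [479, 0, 46, 105, 2368], [509, 0, 131, 229, 15865], [322, 157, 8, 7, 34], [343, 158, 12, 20, 148], [316, 163, 11, 15, 79], [322, 166, 17, 22, 163], [361, 179, 15, 36, 280], [592, 184, 3, 4, 7], [309, 189, 24, 34, 429], [313, 214, 55, 85, 2210]]
side s10 [[286, 0, 67, 163, 5819], [429, 0, 49, 90, 2109], [524, 0, 116, 229, 9833], [319, 86, 6, 12, 39], [350, 113, 4, 4, 7], [372, 144, 12, 23, 144], [637, 151, 3, 6, 14], [621, 158, 19, 17, 160], [369, 167, 8, 14, 68], [614, 202, 26, 36, 291]]
top top0 [[364, 165, 10, 15, 92], [348, 168, 14, 14, 110], [368, 168, 27, 15, 208], [581, 179, 59, 77, 2771], [329, 180, 27, 15, 205], [367, 185, 7, 8, 35], [351, 188, 15, 21, 186], [283, 210, 54, 39, 1227], [338, 213, 53, 29, 638], [628, 243, 5, 4, 12], [389, 359, 251, 41, 6605], [404, 393, 12, 6, 35], [417, 395, 11, 5, 33]]
```

```bash
python3 -c "
from rig import *
print(close_job())"
```

```text
the job is handed in; nothing more can be done
None
```

I handed the job in at about 27 s of robot time: the ram is at its top stop, the sled is fully out with the tin in its ring and the roll inside, the pawl is back on the ratchet wheel, and before-and-after images show no change at the three candles.

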